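# Load a graphite coupon under the spring contact clip

## Robot

A 6-joint arm with a two-finger parallel gripper is mounted at the origin on the work surface. World frame = base frame: x ahead of the robot, y to its left, z up, the work surface at z = 0. Lengths are in m, angles in rad, forces in N, time in s.
With the tool pointing down it reaches from about 0.4 to 0.825 m from the base axis. Payload 7 kg.
Tool frame: the origin (TCP) lies on the centre line of the jaws, within the pads' length; the fingertips stand 22 mm ahead of it and the grasp point (between the pads) lies 3 mm ahead of it; z points along the fingers, y is the line along which they close (so a half turn about z gives the same grasp; the last joint's range is limited). The gripper opens to 88 mm and grips with 3 to 60 N. Pads are 19 mm wide; open, the fingers measure 130 mm over their backs; the gripper's body (78 mm by 193 mm) begins 47 mm behind the grasp point.
Start: joints at [1.39, 0.359, 0.012, 0, -1.224, -0.288], TCP at [0.305, 0.602, 0.249] pointing down, gripper open.
Joint ranges: [-3.07, 3.07], [-1.43, 2.12], [-1.02, 1.25], [-3.03, 1.67], [-3.05, -0], [-3.03, 3.03]. Speed limits (rad/s): [2.39, 2.39, 3.01, 3.14, 3.14, 3.14].

## Interface

Orientations are given as [roll, pitch, yaw] about the fixed x, y, z axes, in that order (R = Rz(yaw) Ry(pitch) Rx(roll)).
In Python, from station import monitor, viewer, order gives the robot as it stands. The module is installed in compiled form; this text tells all that it offers.
- The arm moves only by the tool servo_tool, never from a script. Its argument "targets" is a list of rows, each an object with "angular": the turn, a rotation vector about the tool's x, y, z in degrees, a list of three; "xyz": the shift along the tool's x, y, z in cm, a list of three; "claw": the finger opening in cm, from 0 to 8.76. A call has 1 to 20 rows; each row shifts and turns the commanded pose from where the row before left it, along the tool's axes as they then stand; what a row does not reach is not made up. A row lasts 1/10 s, in which the tool goes at most 50 mm and 8.59 degrees, less where a joint would pass 70% of its speed; a pose out of reach is approached as far as the arm can. A call is refused whole if a number of a shift passes 5 or a number of a turn 8.59, either way. A call with a gripper value outside its range is refused whole. The fingers move at their own pace and stop on an object; "force" is the grip in N (left out, the last holds). Time passes only in rows, so rows that do not move let the fingers close. It gives the time, the measured TCP pose, the force, the opening and the grip force at its end, in the units of the state.
- monitor.get_state(): the state, without advancing time (a new reading comes with each control period).
- viewer.grab_frame(name): name is "scene" or "top"; returns a dict with "color" (480x640x3 uint8, blue, green, red), "fovy" (degrees; the focal length in pixels is half the picture's height over the tangent of half this angle, whatever the lens; pixels are square), "cx", "cy" (the principal point, pixels), "R" (3x3) and "t" (3): a world point X has camera coordinates R X + t. Camera axes: x right, y down, z forward; pixel columns grow to the right and rows downward; lengths in m; the calibration is good to about 2 mm. A picture is of the moment at which its call begins. There is no depth.
- order.job_done(): hands the job in; it is judged then, once.
The state is a dict: "t": time; "q": joint angles; "qd": joint speeds; "joint_efforts": joint torques, N m; "eef_pos": TCP position; "ee_rot": TCP orientation; "force": force on the tool from outside, world axes, zero at the start; "moment": the same for the moment, N m; "width": finger opening in m; "gripper_force": force on a finger pad.
Only numpy, scipy, OpenCV 4.12 (cv2) and the standard library are available. Lean on these libraries where they do the work, as an engineer would, in place of code of your own. Each camera call takes 0.05 s, during which the arm holds its last target. There are 200 camera calls.

## Task

Load the graphite coupon that lies in the test fixture's channel: with one fingertip press the clip's thumb bar down so that the jaw lifts, and keep it pressed while the other fingertip pushes the coupon along the channel, beneath the jaw, until it is fully home against the brass end stop. Then let the clip spring down onto the coupon and move the hand clear. Only press and push: do not pick up or tip the coupon, and leave everything else on the bench where it is.

Things in the scene. Friction and masses are not known exactly. Their poses are not given: they have to be found in the camera images.
- fixture: Contact-resistance test fixture, fixed to the bench: dark steel base plate 210 (x) by 130 mm (y), top 14 mm above the bench. Origin: centre of its underside, at bench height. x runs along the channel towards the end stop, y across, z up: the channel is on the +y half, the thumb bar on the -y half. At y > 0 and x < 45 mm nothing stands higher than the channel walls (z = 30 mm).
- channel (a point): Open entry of the fixture's channel: the point on the bed at its -x end, mid-width; fixture frame (-100, 30, 26) mm; axes as the fixture's. The white plastic bed, top 26 mm above the bench, runs from here 175 mm to the end stop. Aluminium walls 4 mm higher than the bed and 5 mm thick leave the channel 43 mm wide (y = 8.5 to 51.5 mm).
- stop (a point): Foot of the brass end stop's face, mid-width of the channel, on the bed: fixture frame (75, 30, 26) mm; axes as the fixture's. The stop is a block across the channel, 12 mm thick, top 40 mm above the bench; two black binding posts 34 mm high stand behind it.
- rod (a point): Middle of the clip's pivot rod (diameter 9 mm, along fixture x): fixture frame (0, -12, 40) mm; axes as the fixture's. It is held by two lugs, at x = -73 to -65 and 80 to 88 mm, 12 mm wide in y, tops 46 mm above the bench.
- coupon: The coupon to load: flat black graphite plate 50 (x) by 40 (y) by 8 mm thick, about 30 g, loose, lying flat in the fixture's channel with its long side along it, short of the jaw. Origin: centre of its underside; axes along its sides, x towards the end stop. Home, against the stop, its origin is at fixture (50, 30, 26) mm.
- clip (a joint): Angle of the sprung steel clip about its rod (rad). 0: jaw down on the bare bed; grows as the thumb bar is pressed and the jaw rises; stop at 0.75. Above 0.32 the jaw clears the 8 mm coupon; released on the coupon it rests at about 0.26. It springs back by itself: the middle of the bar takes about 3 N to start, 8 N at 0.45, 13 N at 0.75.
- thumb_bar (a point): Thumb bar of the clip: bare steel strip 133 mm long (fixture x -60 to 73 mm), 24 mm wide. Origin: middle of its upper face, at fixture (6.5, -35, 40) mm when released, where it slopes up towards -y by 0.45 rad. At clip angle 0.45 it is level, 4 mm above the bed (y = -33, z = 30 mm), so below the coupon's top; at 0.60 z = 27 mm. It can be pressed anywhere along it; a fingertip can slide along it.
- jaw (a point): Jaw of the clip: steel tongue 20 mm wide (fixture x = 50 to 70 mm) with a round copper nose that comes down on the coupon's margin nearest the rod. Origin: underside of the nose, at fixture (60, 18, 26) mm at clip angle 0; it has risen about 15 mm at 0.47.
- spare1: Bystander, loose: leave it where it is. Spare graphite coupon like the one in the channel, 50 by 40 by 8 mm, flat on the bench beside the fixture. Origin: centre of its underside.
- spare2: Bystander, loose: leave it where it is. Another spare graphite coupon, 50 by 40 by 8 mm, flat on the bench beside the fixture. Origin: centre of its underside.
- jar: Bystander, loose: leave it where it is. Glass sample jar with blue lid, diameter 54 mm, height 62 mm. Origin: centre of its underside.
- tape: Bystander, loose: leave it where it is. Roll of brown tape lying flat, diameter 72 mm, height 24 mm. Origin: centre of its underside.
- tweezers: Bystander, loose: leave it where it is. Steel tweezers on the bench, 130 mm long (along their x), 15 mm wide, 8 mm high. Origin: middle of their underside.
- marker: Bystander, loose: leave it where it is. Marker pen, white with red cap, 135 mm long (along its x), 14 mm thick. Origin: on its underside near the middle.
- bottle: Bystander, loose: leave it where it is. White bottle with red cap, diameter 48 mm, height 85 mm. Origin: centre of its underside.
There are look-alikes about, which are no part of the job. Leave any green look-alike of the coupon alone.

How it is judged:
By the outcome, as a careful person would: the job done as asked, in the order asked, and still so for the second after the job is handed in, with the robot touching nothing.
It also fails if it takes over 42 s, if anything falls off the work surface, if the arm or the gripper's body presses on something with over 40 N, if the wrist force passes 120 N, or if a joint passes its speed limit or range.

## Working session

There is one attempt and no reset: what is moved stays moved. The work goes in short steps, Python scripts to look and compute and a tool call to move; the robot and the scene stay as the last step left them, time stands still between calls to the robot, and variables do not carry over. Pictures are saved under pics/ and viewed, at most 10 in all, crops included, and the job is handed in when it is done.

Besides the shell and the picture viewer there is one more tool, called after ">>>" in YAML: its name, and indented under it one key for each argument. servo_tool: Moves the arm, as the interface text tells. Its arguments: {"type":"object","properties":{"targets":{"type":"array"},"force":{"type":"number"}},"required":["targets"]}

```bash
mkdir -p pics
python3 - <<'E'
from station import monitor, viewer
import cv2,pickle
s=monitor.get_state()
for k in('t','eef_pos','ee_rot','force','width'):print(k,s[k])
for n in('scene','top'):
    f=viewer.grab_frame(n);cv2.imwrite(f'pics/{n}0.png',f['color']);pickle.dump(f,open(f'{n}0.pkl','wb'))
    print(n,f['fovy'],f['cx'],f['cy'],f['R'],f['t'])
E
```

```text
t 0.0
eef_pos [0.30480261 0.60175485 0.24760179]
ee_rot [ 3.13991121e+00 -1.71312530e-04 -4.68878405e-01]
force [-0.04731826  0.39860207 -0.39597952]
width 0.08775949358645375
scene 42.89295803221394 320.8226990412357 234.75931267746193 [[-0.61070349  0.79179991 -0.00970284]
 [ 0.59968941  0.45446014 -0.65866425]
 [-0.51712074 -0.40806725 -0.75237442]] [ 0.29850831 -0.2644616   1.73091004]
top 44.95995381609529 320.51736503569765 242.74829991033093 [[ 0.01533953 -0.99985981  0.00671326]
 [-0.99335689 -0.01600488 -0.11395587]
 [ 0.11404734 -0.00492064 -0.99346313]] [-0.01079695  0.51442228  1.2162774 ]
```

View pics/scene0.png

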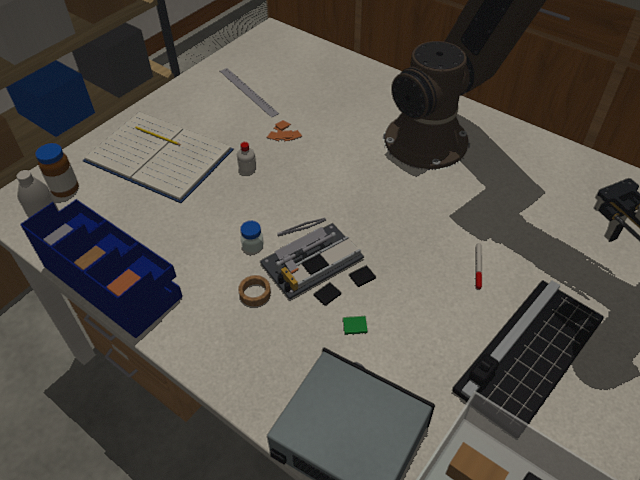

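View pics/top0.png

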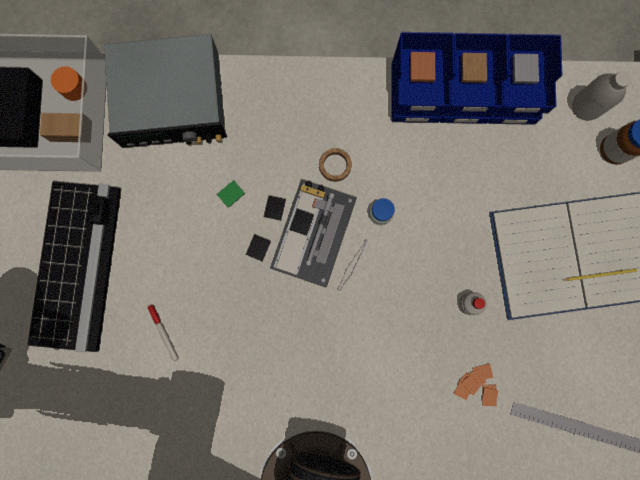

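The fixture sits at about (313,233) in the top view. The brass stop is at (313,188), the coupon at (301,222), and the thumb bar on the right side at about (325,235). I'll zoom in.

```bash
cat > h.py <<'E'
import numpy as np,cv2,pickle
def ray(f,u,v):
    F=f['color'].shape[0]/2/np.tan(np.radians(f['fovy'])/2)
    R=np.array(f['R']);t=np.array(f['t']);o=-R.T@t
    d=R.T@np.array([(u-f['cx'])/F,(v-f['cy'])/F,1]);return o,d
def onz(f,u,v,z):
    o,d=ray(f,u,v);return (o+d*(z-o[2])/d[2])
def proj(f,X):
    F=f['color'].shape[0]/2/np.tan(np.radians(f['fovy'])/2)
    c=np.array(f['R'])@X+f['t'];return np.array([f['cx'],f['cy']])+F*c[:2]/c[2]
E
python3 - <<'E'
from h import *
a=pickle.load(open('top0.pkl','rb'))['color'];b=pickle.load(open('scene0.pkl','rb'))['color']
z=lambda im,x,y,w,h,k:cv2.convertScaleAbs(cv2.resize(im[y:y+h,x:x+w],None,fx=k,fy=k,interpolation=cv2.INTER_CUBIC),alpha=1.4,beta=15)
cv2.imwrite('pics/c1.png',z(a,235,165,170,130,4.5)); cv2.imwrite('pics/c2.png',z(b,235,205,160,110,5))
E
```

```text
(no output)
```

View pics/c1.png

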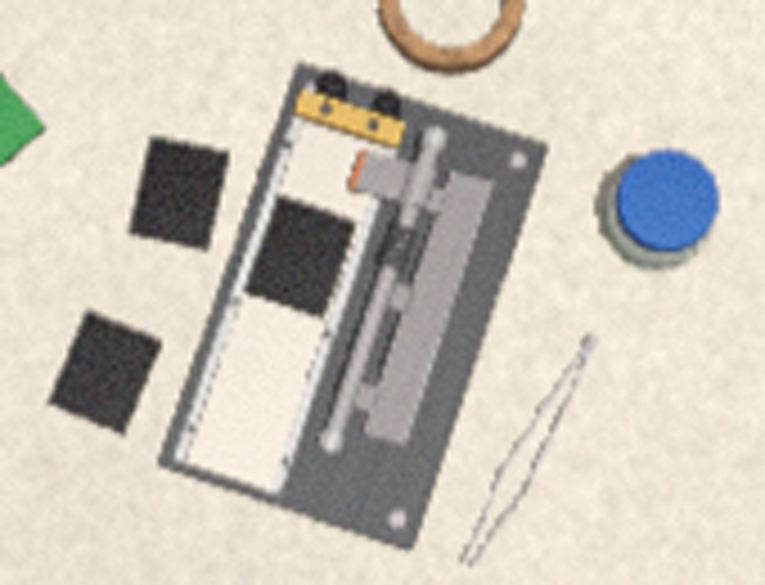

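View pics/c2.png

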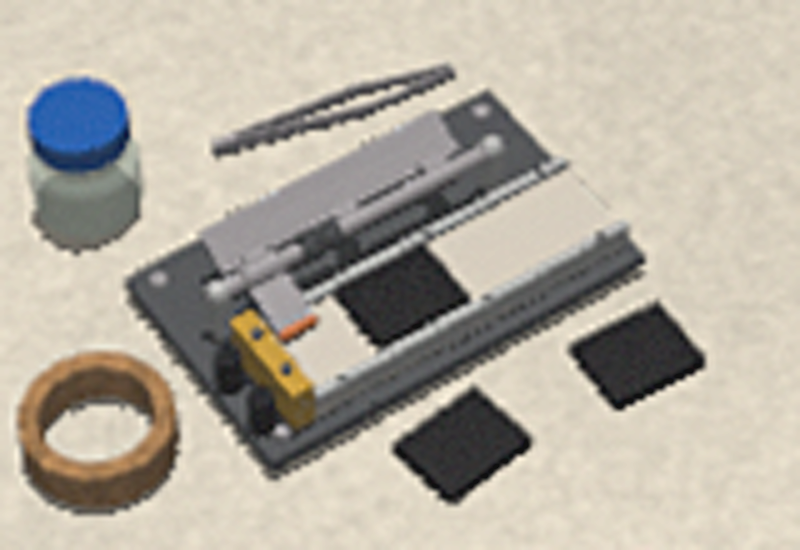

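Both views agree. The coupon is mid-channel, short of the jaw, and the stop is at the far end. In the top crop, the plate corners are at (300,65), (547,147), (411,548) and (160,463). The coupon corners are at about (278,198), (356,218), (325,317) and (247,295).

```bash
cat > fix.py <<'E'
from h import *
def fit(src,W):
    s=np.array(src)[:,:2];w=np.array(W)[:,:2];a=s-s.mean(0);b=w-w.mean(0)
    psi=np.arctan2((a[:,0]*b[:,1]-a[:,1]*b[:,0]).sum(),(a*b).sum())
    c,n=np.cos(psi),np.sin(psi);R=np.array([[c,-n],[n,c]])
    o=w.mean(0)-R@s.mean(0);return psi,o,R,np.linalg.norm(s@R.T+o-w,axis=1)
E
python3 - <<'E'
from fix import *
from station import monitor
T=pickle.load(open('top0.pkl','rb'));S=pickle.load(open('scene0.pkl','rb'))
ct=lambda x,y:((x+.5)/4.5-.5+235,(y+.5)/4.5-.5+165)
cs=lambda x,y:((x+.5)/5-.5+235,(y+.5)/5-.5+205)
src=[(.105,.065),(.105,-.065),(-.105,-.065),(-.105,.065)]
for nm,f,c,P in(('top',T,ct,[(300,65),(547,147),(411,548),(160,463)]),('scene',S,cs,[(272,470),(132,280),(490,92)])):
    W=[onz(f,*c(*p),.014) for p in P]
    psi,o,R,e=fit(src[:len(P)],W);print(nm,psi,o,e)
    if nm=='top':
        K=[onz(f,*c(*p),.034) for p in [(278,198),(356,218),(325,317),(247,295)]]
    else: K=[onz(f,*c(*p),.034) for p in [(388,345),(335,290),(425,243),(468,298)]]
    print((np.array(K)[:,:2]-o)@R*1000)
    stop=onz(f,*(c(352,132) if nm=='top' else c(278,400)),.026);print('stopfoot?',(stop[:2]-o)@R*1000)
E
```

```text
top -0.3123259156174718 [0.53931239 0.01289639] [0.0025506  0.00212264 0.00248607 0.00217372]
[[ 34.01281166  50.40860835]
 [ 36.89443358  11.94486717]
 [-13.04411     10.49304839]
 [-15.03820034  49.10005695]]
stopfoot? [77.34316258 27.83852441]
scene -0.3151447174490109 [0.53932937 0.01440386] [0.00149456 0.00270886 0.00141996]
[[ 33.24319434  49.24567873]
 [ 35.57411738   8.94397542]
 [-14.09842009   9.40170155]
 [-11.93445281  47.59315504]]
stopfoot? [87.8430906  41.74258174]
```

```bash
cat > to.py <<'E'
import sys
from fix import *
from station import monitor
psi=-.314;o=np.array([.5393,.0135]);c,n=np.cos(psi),np.sin(psi);Rf=np.array([[c,-n],[n,c]])
from scipy.spatial.transform import Rotation as Ro
def rep(fx=None,fy=None,z=None):
    s=monitor.get_state();p=np.array(s['eef_pos']);R=Ro.from_euler('xyz',s['ee_rot'])
    print('t',s['t'],'fix',((p[:2]-o)@Rf*1000).round(1),'tipz',(p[2]-.022)*1e3,'rpy',np.round(s['ee_rot'],4),'F',np.round(s['force'],1),'w',s['width'])
    if fx is not None:
        w=np.r_[o+Rf@np.array([fx,fy])/1e3,z/1e3+.022]
        print('shift cm',R.inv().apply(w-p)*100,'turn',np.degrees((R.inv()*Ro.from_euler('xyz',[np.pi,0,psi])).as_rotvec()))
if __name__=='__main__': rep(*map(float,sys.argv[1:]))
E
python3 to.py -36 -1.5 110
```

```text
t 0.1 fix [-404.7  487.1] tipz 225.73616686186057 rpy [ 3.1401e+00 -2.0000e-04 -4.6900e-01] F [-0.2 -0.2  0.5] w 0.08762031617521235
shift cm [43.96767242 42.56869187 11.64263832] turn [ 8.42277240e-02 -2.38152284e-03 -8.87811118e+00]
```

>>> servo_tool:
  targets:
    - {"angular":[0,0,0],"xyz":[1.1,1.1,0],"claw":4.2}
    - {"angular":[0,0,0],"xyz":[2.3,2.2,0],"claw":4.2}
    - {"angular":[0,0,0],"xyz":[2.3,2.2,0],"claw":4.2}
    - {"angular":[0,0,0],"xyz":[2.3,2.2,0],"claw":4.2}
    - {"angular":[0,0,0],"xyz":[2.3,2.2,0],"claw":4.2}
    - {"angular":[0,0,0],"xyz":[2.3,2.2,0.5],"claw":4.2}
    - {"angular":[0,0,0],"xyz":[2.3,2.2,0.5],"claw":4.2}
    - {"angular":[0,0,0],"xyz":[2.3,2.2,0.5],"claw":4.2}
    - {"angular":[0,0,0],"xyz":[2.3,2.2,0.5],"claw":4.2}
    - {"angular":[0,0,0],"xyz":[2.3,2.2,0.5],"claw":4.2}
    - {"angular":[0,0,0],"xyz":[2.3,2.2,0.5],"claw":4.2}
    - {"angular":[0,0,0],"xyz":[2.3,2.2,0.5],"claw":4.2}
    - {"angular":[0,0,0],"xyz":[2.3,2.2,0.5],"claw":4.2}
    - {"angular":[0,0,0],"xyz":[2.3,2.2,0.5],"claw":4.2}
    - {"angular":[0,0,0],"xyz":[2.3,2.2,0.5],"claw":4.2}
    - {"angular":[0,0,0],"xyz":[2.3,2.2,0.5],"claw":4.2}
    - {"angular":[0,0,0],"xyz":[2.3,2.2,0.5],"claw":4.2}
    - {"angular":[0,0,0],"xyz":[2.3,2.2,0.5],"claw":4.2}
    - {"angular":[0,0,0],"xyz":[2.3,2.2,0.5],"claw":4.2}
    - {"angular":[0,0,0],"xyz":[1.4,1.3,0.5],"claw":4.2}

```text
t: 2.1
eef_pos: [0.5065, 0.0267, 0.1733]
ee_rot: [3.141, 0.0, -0.47]
force: [-0.1, 0.5, -0.6]
width: 0.0423
gripper_force: 0.0
```

>>> servo_tool:
  targets:
    - {"angular":[0,0,-3],"xyz":[0,0,0.5],"claw":4.2}
    - {"angular":[0,0,-3],"xyz":[0,0,1.0],"claw":4.2}
    - {"angular":[0,0,-2.9],"xyz":[0,0,1.0],"claw":4.2}
    - {"angular":[0,0,0],"xyz":[0,0,0.8],"claw":4.2}
    - {"angular":[0,0,0],"xyz":[0,0,0],"claw":4.2}

```text
t: 2.6
eef_pos: [0.5058, 0.0285, 0.1395]
ee_rot: [3.14, 0.002, -0.315]
force: [0.8, -0.6, 0.2]
width: 0.0418
gripper_force: 0.0
```

Run:
```python
from to import *
from station import viewer
rep(-36,-1.5,75)
a=viewer.grab_frame('top');b=viewer.grab_frame('scene')
pickle.dump((a,b),open('v1.pkl','wb'))
z=lambda im,x,y,w,h,k:cv2.convertScaleAbs(cv2.resize(im['color'][y:y+h,x:x+w],None,fx=k,fy=k,interpolation=cv2.INTER_CUBIC),alpha=1.4,beta=15)
A=z(a,240,160,160,150,2.5);B=z(b,220,150,160,150,2.5)
cv2.imwrite('pics/d1.png',np.hstack([A,B]))
```

```text
t 2.6 fix [-36.5   3.9] tipz 117.52159049211653 rpy [ 3.1403e+00  1.7000e-03 -3.1530e-01] F [ 0.8 -0.6  0.2] w 0.04179559292721413
shift cm [0.05691417 0.53783976 4.25275272] turn [ 0.07237788  0.09645304 -0.0762227 ]
```

View pics/d1.png

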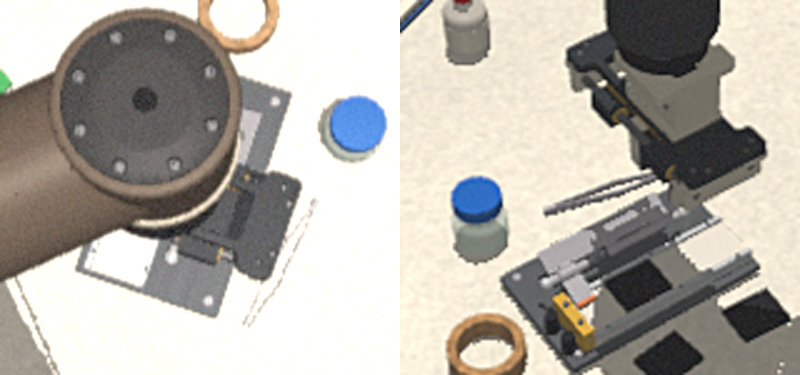

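The hand is above the fixture, with the fingers across the channel and the bar. The scene is undisturbed. Next: correct y, go down to just above the bar, and take one look.

>>> servo_tool:
  targets:
    - {"angular":[0,0,0],"xyz":[0.05,0.3,1.0],"claw":4.2}
    - {"angular":[0,0,0],"xyz":[0,0.24,1.5],"claw":4.2}
    - {"angular":[0,0,0],"xyz":[0,0,1.5],"claw":4.2}
    - {"angular":[0,0,0],"xyz":[0,0,1.2],"claw":4.2}
    - {"angular":[0,0,0],"xyz":[0,0,0.4],"claw":4.2}
    - {"angular":[0,0,0],"xyz":[0,0,0],"claw":4.2}

```text
t: 3.3
eef_pos: [0.5054, 0.0237, 0.084]
ee_rot: [3.141, 0.001, -0.313]
force: [0.7, -0.6, 0.4]
width: 0.0421
gripper_force: 0.0
```

Run:
```python
from to import *
from station import viewer
rep(-36,-1.5,29)
a=viewer.grab_frame('top');b=viewer.grab_frame('scene')
pickle.dump((a,b),open('v2.pkl','wb'))
z=lambda im,x,y,w,h,k:cv2.convertScaleAbs(cv2.resize(im['color'][y:y+h,x:x+w],None,fx=k,fy=k,interpolation=cv2.INTER_CUBIC),alpha=1.4,beta=15)
B=z(b,250,190,150,110,5)
# predicted tip marks at fingertip centre heights
for y in(30,-33):
    w=np.r_[o+Rf@np.array([-36,y])/1e3,(monitor.get_state()['eef_pos'][2]-.022)]
    u,v=proj(b,w);cv2.circle(B,(int((u-250)*5),int((v-190)*5)),4,(0,0,255),-1)
cv2.imwrite('pics/e1.png',B)
```

```text
t 3.3 fix [-35.4  -0.8] tipz 61.97320624398395 rpy [ 3.1407e+00  9.0000e-04 -3.1350e-01] F [ 0.7 -0.6  0.4] w 0.04209607897466007
shift cm [-0.05530412  0.06871658  3.29743685] turn [0.05132126 0.05377629 0.02871238]
```

View pics/e1.png

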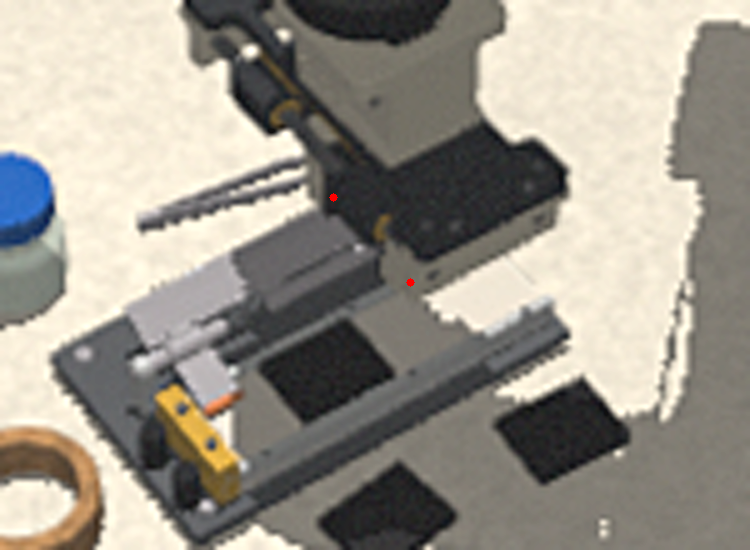

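The channel finger's tip, at about (408,290), is above the channel behind the coupon. The bar finger, at about (325,205), is over the bar. Next I'll press.

>>> servo_tool:
  targets:
    - {"angular":[0,0,0],"xyz":[-0.05,0.05,0.6],"claw":4.2}
    - {"angular":[0,0,0],"xyz":[0,0,0.6],"claw":4.2}
    - {"angular":[0,0,0],"xyz":[0,0,0.5],"claw":4.2}
    - {"angular":[0,0,0],"xyz":[0,0,0.4],"claw":4.2}
    - {"angular":[0,0,0],"xyz":[0,0,0.3],"claw":4.2}
    - {"angular":[0,0,0],"xyz":[0,0,0.2],"claw":4.2}
    - {"angular":[0,0,0],"xyz":[0,0,0.2],"claw":4.2}
    - {"angular":[0,0,0],"xyz":[0,0,0.2],"claw":4.2}
    - {"angular":[0,0,0],"xyz":[0,0,0],"claw":4.2}
    - {"angular":[0,0,0],"xyz":[0,0,0],"claw":4.2}

```text
t: 4.4
eef_pos: [0.5053, 0.0241, 0.055]
ee_rot: [-3.141, -0.0, -0.313]
force: [-2.6, 4.4, 7.0]
width: 0.0418
gripper_force: 3.8
```

```bash
python3 to.py -36 -1.5 29
```

```text
t 4.4 fix [-35.6  -0.4] tipz 32.97640286358849 rpy [-3.1407e+00 -4.0000e-04 -3.1340e-01] F [-2.6  4.4  7. ] w 0.04182379675942857
shift cm [-0.03699119  0.10700593  0.39752863] turn [-0.05146276 -0.0243906   0.03255035]
```

>>> servo_tool:
  targets:
    - {"angular":[0,0,0],"xyz":[0,0,0.15],"claw":4.2}
    - {"angular":[0,0,0],"xyz":[0,0,0.15],"claw":4.2}
    - {"angular":[0,0,0],"xyz":[0,0.05,0.15],"claw":4.2}
    - {"angular":[0,0,0],"xyz":[0,0,0],"claw":4.2}
    - {"angular":[0,0,0],"xyz":[0,0,0],"claw":4.2}

```text
t: 4.9
eef_pos: [0.506, 0.0248, 0.0519]
ee_rot: [-3.139, -0.002, -0.313]
force: [-8.7, 13.1, 21.8]
width: 0.0425
gripper_force: 10.7
```

Run:
```python
from to import *
from station import viewer
rep(-36,-1.5,29)
b=viewer.grab_frame('scene')
z=lambda im,x,y,w,h,k:cv2.convertScaleAbs(cv2.resize(im['color'][y:y+h,x:x+w],None,fx=k,fy=k,interpolation=cv2.INTER_CUBIC),alpha=1.4,beta=15)
cv2.imwrite('pics/f1.png',z(b,250,190,150,110,5))
```

```text
t 4.9 fix [-35.2   0.5] tipz 29.868843279281208 rpy [-3.1385e+00 -2.1000e-03 -3.1300e-01] F [-8.7 13.1 21.8] w 0.04247808418646924
shift cm [-0.07824705  0.19934891  0.08611154] turn [-0.17608829 -0.1177449   0.05945881]
```

View pics/f1.png

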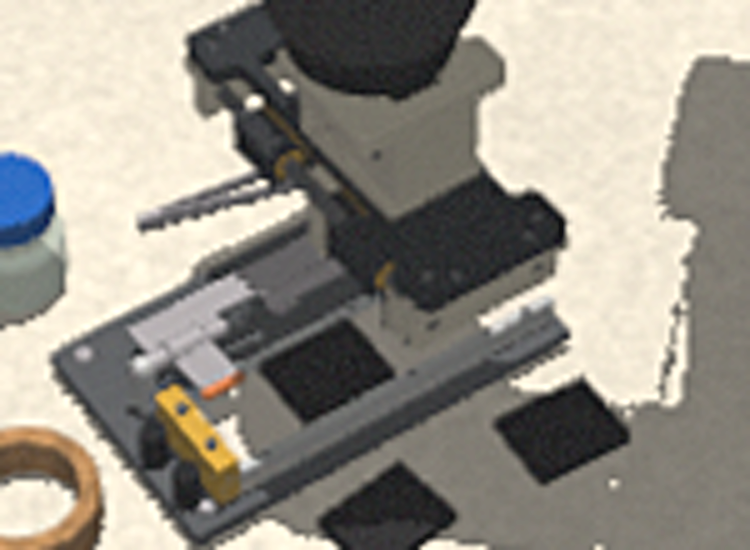

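The jaw has risen about 10–13 mm and the coupon is unmoved, but 22 N with a large side force is more than expected. I'll use the moment to find where the contact is.

Run:
```python
from to import *
s=monitor.get_state();F=np.array(s['force']);M=np.array(s['moment']);R3=np.eye(3);R3[:2,:2]=Rf
f=R3.T@F;m=R3.T@M;print('fix F',f,'M',m)
# line of action point (about unknown ref): if ref = TCP, contact at tip height z=-.022
for zz in(-.022,-.022+.0):
    A=np.array([[0,f[2],-f[1]],[-f[2],0,f[0]],[f[1],-f[0],0]])
    # r x F = m with rz fixed -> solve lsq rx,ry
    print(np.linalg.lstsq(A[:,:2],m-A[:,2]*zz,rcond=None)[0]*1e3)
print(np.cross(f,m)/(f@f)*1e3, s['joint_efforts'])
```

```text
fix F [-11.94587815   8.01156131  21.82748727] M [ 2.73338846  4.608102   -0.29173462]
[-200.20365294  115.46812285]
[-200.20365294  115.46812285]
[-150.61652575   82.21227473 -112.60551039] [ -5.91983557 -34.93502498  15.81892848   5.87138325   1.57098792
   0.29859295]
```

The line of action passes near the bar finger's inner edge, so it's pressing too close to the rod: short lever, and it catches on the clip's arms. I'll lift, widen the opening to 5.6 cm, shift 5 mm towards -y, and press again.

>>> servo_tool:
  targets:
    - {"angular":[0,0,0],"xyz":[0,0,-0.3],"claw":4.2}
    - {"angular":[0,0,0],"xyz":[0,0,-0.5],"claw":4.2}
    - {"angular":[0,0,0],"xyz":[0,0,-1.0],"claw":4.2}
    - {"angular":[0,0,0],"xyz":[0,0,-1.0],"claw":4.2}
    - {"angular":[0,0,0],"xyz":[0,0.2,0],"claw":5.6}
    - {"angular":[0,0,0],"xyz":[0,0.3,0],"claw":5.6}
    - {"angular":[0,0,0],"xyz":[0,0,0],"claw":5.6}
    - {"angular":[0,0,0],"xyz":[0,0,0],"claw":5.6}

```text
t: 5.75
eef_pos: [0.503, 0.018, 0.0777]
ee_rot: [3.141, 0.001, -0.314]
force: [-0.1, 0.3, -0.2]
width: 0.0555
gripper_force: 0.0
```

```bash
python3 to.py -36 -5.5 29
```

```text
t 5.75 fix [-35.9  -6.9] tipz 55.67426631216354 rpy [ 3.1411e+00  6.0000e-04 -3.1390e-01] F [-0.1  0.3 -0.2] w 0.05551452221334586
shift cm [-0.00998244 -0.14467022  2.66736798] turn [0.02597413 0.03530858 0.00623573]
```

>>> servo_tool:
  targets:
    - {"angular":[0,0,0],"xyz":[0,-0.1,0.6],"claw":5.6}
    - {"angular":[0,0,0],"xyz":[0,0,0.5],"claw":5.6}
    - {"angular":[0,0,0],"xyz":[0,0,0.4],"claw":5.6}
    - {"angular":[0,0,0],"xyz":[0,0,0.4],"claw":5.6}
    - {"angular":[0,0,0],"xyz":[0,0,0.3],"claw":5.6}
    - {"angular":[0,0,0],"xyz":[0,0,0.2],"claw":5.6}
    - {"angular":[0,0,0],"xyz":[0,0,0],"claw":5.6}
    - {"angular":[0,0,0],"xyz":[0,0,0],"claw":5.6}

```text
t: 6.55
eef_pos: [0.5039, 0.0196, 0.0542]
ee_rot: [-3.141, -0.0, -0.313]
force: [-1.0, 3.1, 5.5]
width: 0.0559
gripper_force: 2.6
```

```bash
python3 to.py -36 -5.5 29
```

```text
t 6.55 fix [-35.6  -5.1] tipz 32.23321476324775 rpy [-3.141e+00 -3.000e-04 -3.134e-01] F [-1.   3.1  5.5] w 0.05591645809207606
shift cm [-0.0409576   0.0391944   0.32328312] turn [-0.03558479 -0.01971128  0.03374866]
```

>>> servo_tool:
  targets:
    - {"angular":[0,0,0],"xyz":[0,0,0.15],"claw":5.6}
    - {"angular":[0,0,0],"xyz":[0,0,0.15],"claw":5.6}
    - {"angular":[0,0,0],"xyz":[0,0,0.1],"claw":5.6}
    - {"angular":[0,0,0],"xyz":[0,0,0],"claw":5.6}
    - {"angular":[0,0,0],"xyz":[0,0,0],"claw":5.6}

```text
t: 7.05
eef_pos: [0.5044, 0.0203, 0.0509]
ee_rot: [-3.14, -0.001, -0.313]
force: [-3.7, 7.2, 11.2]
width: 0.0564
gripper_force: 5.4
```

```bash
python3 to.py 15.5 -5.5 29
```

```text
t 7.05 fix [-35.3  -4.3] tipz 28.880525407029246 rpy [-3.1396e+00 -1.4000e-03 -3.1320e-01] F [-3.7  7.2 11.2] w 0.0563585088398563
shift cm [ 5.07676145  0.12717001 -0.00515538] turn [-0.11226833 -0.0794235   0.04382014]
```

>>> servo_tool:
  targets:
    - {"angular":[0,0,0],"xyz":[0.2,0,0],"claw":5.6}
    - {"angular":[0,0,0],"xyz":[0.3,0,0],"claw":5.6}
    - {"angular":[0,0,0],"xyz":[0.3,0,0],"claw":5.6}
    - {"angular":[0,0,0],"xyz":[0.3,0,0],"claw":5.6}
    - {"angular":[0,0,0],"xyz":[0.3,0,0],"claw":5.6}
    - {"angular":[0,0,0],"xyz":[0.3,0,0],"claw":5.6}
    - {"angular":[0,0,0],"xyz":[0.3,0,0],"claw":5.6}
    - {"angular":[0,0,0],"xyz":[0.3,0,0],"claw":5.6}
    - {"angular":[0,0,0],"xyz":[0.3,0,0],"claw":5.6}
    - {"angular":[0,0,0],"xyz":[0.3,0,0],"claw":5.6}
    - {"angular":[0,0,0],"xyz":[0.1,0,0],"claw":5.6}
    - {"angular":[0,0,0],"xyz":[0,0,0],"claw":5.6}

```text
t: 8.25
eef_pos: [0.5306, 0.0093, 0.0498]
ee_rot: [3.14, 0.003, -0.314]
force: [-5.3, -0.8, 7.2]
width: 0.0561
gripper_force: 3.3
```

Run:
```python
from to import *
from station import viewer
rep(15.5,-5.5,29)
b=viewer.grab_frame('scene')
z=lambda im,x,y,w,h,k:cv2.convertScaleAbs(cv2.resize(im['color'][y:y+h,x:x+w],None,fx=k,fy=k,interpolation=cv2.INTER_CUBIC),alpha=1.4,beta=15)
cv2.imwrite('pics/g1.png',z(b,250,190,150,110,5))
```

```text
t 8.25 fix [-7.  -6.6] tipz 27.753165553996503 rpy [ 3.1398e+00  2.7000e-03 -3.1410e-01] F [-5.3 -0.8  7.2] w 0.05606384959717319
shift cm [ 2.24986661 -0.11457428 -0.13089254] turn [ 0.10482918  0.15277405 -0.00822145]
```

View pics/g1.png

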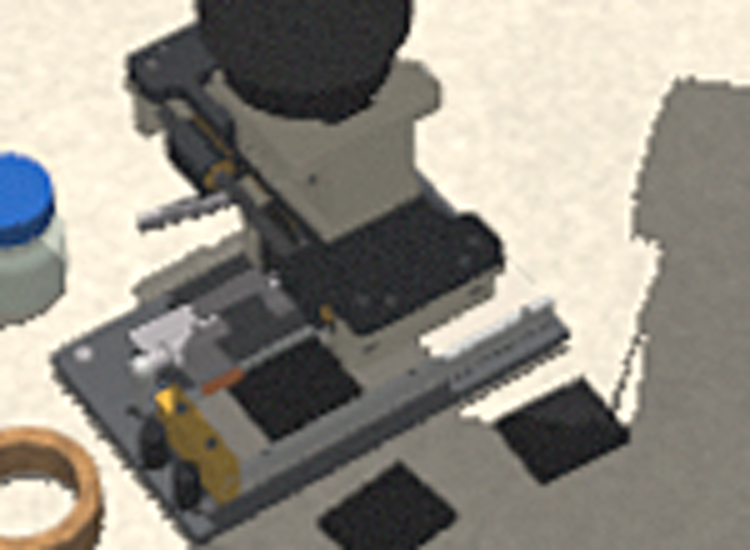

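The coupon is moving: its front edge now runs from (275,440) to (232,390), and the jaw is raised above it. I'll keep pushing.

>>> servo_tool:
  targets:
    - {"angular":[0,0,0],"xyz":[0.2,0,0],"claw":5.6}
    - {"angular":[0,0,0],"xyz":[0.3,0,-0.05],"claw":5.6}
    - {"angular":[0,0,0],"xyz":[0.3,0,0],"claw":5.6}
    - {"angular":[0,0,0],"xyz":[0.3,0,0],"claw":5.6}
    - {"angular":[0,0,0],"xyz":[0.3,0,0],"claw":5.6}
    - {"angular":[0,0,0],"xyz":[0.3,0,0],"claw":5.6}
    - {"angular":[0,0,0],"xyz":[0.1,0,0],"claw":5.6}
    - {"angular":[0,0,0],"xyz":[0.1,0,0],"claw":5.6}
    - {"angular":[0,0,0],"xyz":[0,0,0],"claw":5.6}

```text
t: 9.2
eef_pos: [0.5486, 0.0036, 0.0503]
ee_rot: [3.14, 0.003, -0.314]
force: [-4.9, -0.9, 5.7]
width: 0.056
gripper_force: 3.4
```

```bash
python3 to.py 15.5 -5.5 29
```

```text
t 9.2 fix [11.9 -6.5] tipz 28.29059904788299 rpy [ 3.140e+00  2.700e-03 -3.141e-01] F [-4.9 -0.9  5.7] w 0.056016605480770455
shift cm [ 0.35487098 -0.10433588 -0.07205359] turn [ 0.09366624  0.15218807 -0.00820182]
```

>>> servo_tool:
  targets:
    - {"angular":[0,0,0],"xyz":[0.1,0,0],"claw":5.6}
    - {"angular":[0,0,0],"xyz":[0.1,0,0],"claw":5.6}
    - {"angular":[0,0,0],"xyz":[0.1,0,0],"claw":5.6}
    - {"angular":[0,0,0],"xyz":[0,0,0],"claw":5.6}

```text
t: 9.6
eef_pos: [0.551, 0.0027, 0.0502]
ee_rot: [3.14, 0.003, -0.314]
force: [-6.5, 1.4, 8.0]
width: 0.0559
gripper_force: 5.1
```

>>> servo_tool:
  targets:
    - {"angular":[0,0,0],"xyz":[0.1,0,0],"claw":5.6}
    - {"angular":[0,0,0],"xyz":[0,0,0],"claw":5.6}

```text
t: 9.8
eef_pos: [0.5512, 0.0026, 0.0502]
ee_rot: [3.139, 0.005, -0.314]
force: [-9.0, 4.3, 11.0]
width: 0.0556
gripper_force: 7.0
```

>>> servo_tool:
  targets:
    - {"angular":[0,0,0],"xyz":[0.1,0,0],"claw":5.6}
    - {"angular":[0,0,0],"xyz":[0,0,0],"claw":5.6}

```text
t: 10.0
eef_pos: [0.5514, 0.0025, 0.0501]
ee_rot: [3.139, 0.006, -0.314]
force: [-13.5, 6.0, 13.0]
width: 0.0558
gripper_force: 8.9
```

The push stalls at fixture x of about 15 mm with the force rising, which is where home was predicted. I'll back off 6 mm with the bar still pressed and look.

>>> servo_tool:
  targets:
    - {"angular":[0,0,0],"xyz":[-0.2,0,0],"claw":5.6}
    - {"angular":[0,0,0],"xyz":[-0.3,0,0],"claw":5.6}
    - {"angular":[0,0,0],"xyz":[-0.3,0,0],"claw":5.6}
    - {"angular":[0,0,0],"xyz":[0,0,0],"claw":5.6}

```text
t: 10.4
eef_pos: [0.5487, 0.0049, 0.0515]
ee_rot: [-3.141, -0.003, -0.312]
force: [1.5, -2.4, 6.2]
width: 0.0559
gripper_force: 3.2
```

Run:
```python
from to import *
from station import viewer
rep(15.5,-5.5,29)
b=viewer.grab_frame('scene');pickle.dump(b,open('v3.pkl','wb'))
z=lambda im,x,y,w,h,k:cv2.convertScaleAbs(cv2.resize(im['color'][y:y+h,x:x+w],None,fx=k,fy=k,interpolation=cv2.INTER_CUBIC),alpha=1.6,beta=25)
B=z(b,255,230,85,75,8)
for p in[(25,10,34),(25,50,34),(75,50,34),(75,10,34)]:
    u,v=proj(b,np.r_[o+Rf@np.array(p[:2])/1e3,p[2]/1e3]);cv2.circle(B,(int((u-255)*8),int((v-230)*8)),3,(0,0,255),-1)
cv2.imwrite('pics/i1.png',B)
```

```text
t 10.4 fix [11.5 -5.3] tipz 29.529171514986892 rpy [-3.1409e+00 -2.6000e-03 -3.1230e-01] F [ 1.5 -2.4  6.2] w 0.05593109977049296
shift cm [0.39558213 0.02553149 0.05394396] turn [-0.03699849 -0.15104184  0.09589588]
```

View pics/i1.png

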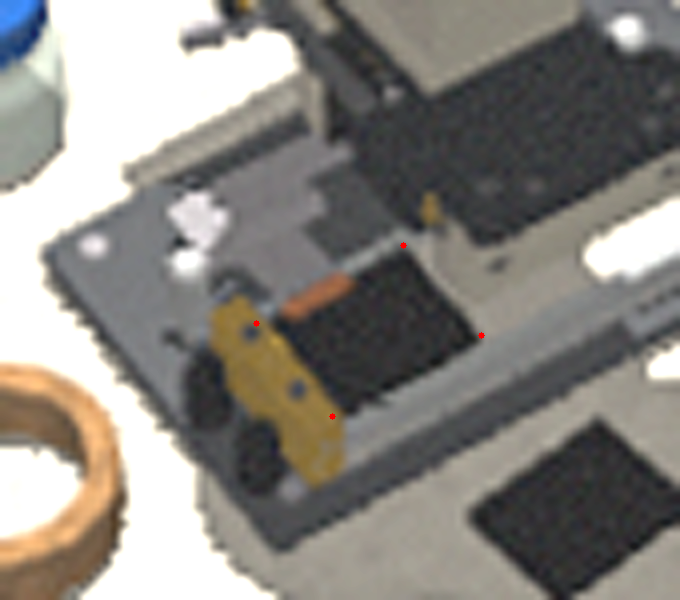

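The coupon is flush against the brass, and its rear edge matches the predicted home corners at (404,245) and (480,335). The nose, at (318,297), is still raised above it. I'll release smoothly and move clear.

>>> servo_tool:
  targets:
    - {"angular":[0,0,0],"xyz":[0,0,-0.2],"claw":5.6}
    - {"angular":[0,0,0],"xyz":[0,0,-0.3],"claw":5.6}
    - {"angular":[0,0,0],"xyz":[0,0,-0.3],"claw":5.6}
    - {"angular":[0,0,0],"xyz":[0,0,-0.4],"claw":5.6}
    - {"angular":[0,0,0],"xyz":[0,0,-1],"claw":5.6}
    - {"angular":[0,0,0],"xyz":[0,0,-2],"claw":5.6}
    - {"angular":[0,0,0],"xyz":[0,0,-3],"claw":5.6}
    - {"angular":[0,0,0],"xyz":[0,0,-3],"claw":5.6}
    - {"angular":[0,0,0],"xyz":[-1,0,-3],"claw":5.6}
    - {"angular":[0,0,0],"xyz":[-2,-2,-2],"claw":5.6}
    - {"angular":[0,0,0],"xyz":[-2,-3,0],"claw":5.6}
    - {"angular":[0,0,0],"xyz":[-2,-3,0],"claw":5.6}
    - {"angular":[0,0,0],"xyz":[-2,-3,0],"claw":5.6}
    - {"angular":[0,0,0],"xyz":[-2,-3,0],"claw":5.6}
    - {"angular":[0,0,0],"xyz":[-1,-3,0],"claw":5.6}
    - {"angular":[0,0,0],"xyz":[-1,-3,0],"claw":5.6}
    - {"angular":[0,0,0],"xyz":[0,-2,0],"claw":5.6}
    - {"angular":[0,0,0],"xyz":[0,0,0],"claw":5.6}

```text
t: 12.25
eef_pos: [0.492, 0.2566, 0.2026]
ee_rot: [-3.141, -0.0, -0.311]
force: [0.8, -1.0, 0.1]
width: 0.0559
gripper_force: 0.0
```

Run:
```python
from to import *
from station import viewer
rep()
z=lambda im,x,y,w,h,k:cv2.convertScaleAbs(cv2.resize(im['color'][y:y+h,x:x+w],None,fx=k,fy=k,interpolation=cv2.INTER_CUBIC),alpha=1.5,beta=20)
P=[]
for n,x,y in(('top',250,165),('scene',255,205)):
    b=viewer.grab_frame(n);B=z(b,x,y,100,110,4)
    for p in[(25,10,34),(25,50,34),(75,50,34),(75,10,34)]:
        u,v=proj(b,np.r_[o+Rf@np.array(p[:2])/1e3,p[2]/1e3]);cv2.circle(B,(int((u-x)*4),int((v-y)*4)),2,(0,0,255),-1)
    P.append(B)
cv2.imwrite('pics/j1.png',np.hstack(P))
```

```text
t 12.25 fix [-120.   216.6] tipz 180.6190761625297 rpy [-3.1415e+00 -1.0000e-04 -3.1130e-01] F [ 0.8 -1.   0.1] w 0.055880069028194326
```

View pics/j1.png

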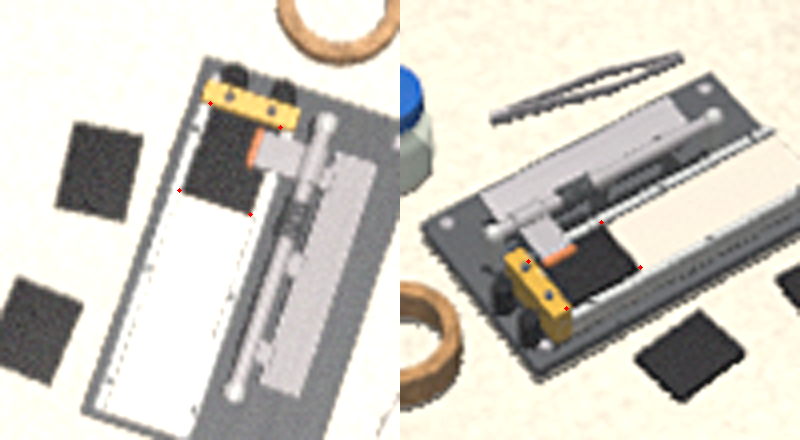

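The coupon is home against the brass in both views: its rear edge runs (180,190)–(250,213) in the top view. The jaw rests on its inner margin, the bystanders are unmoved, and the hand is clear.

```bash
python3 -c "
from station import order
print(order.job_done())"
```

```text
the job is handed in; nothing more can be done
None
```

The coupon is home against the brass stop with the clip sprung down on it and the hand clear, and I handed the job in at about 12 s; the first press sat too close to the rod (about 22 N), so I lifted and pressed again further out before pushing.

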